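Slide an engine cover under the spring clip of the deburring jig

TASK

Load the deburring jig: with one fingertip press the spring clip's long thumb leaf down so that its nose rises, and while you keep it down, push the aluminium cover that lies on the jig's bed with the other fingertip, beneath the nose and fully home against the stop. Only then let the clip come down on the cover and move clear. The cover is only pushed along the bed, never picked up, and everything else on the bench stays where it is.

Things in the scene. Friction and masses are not known exactly. Their poses are not given: they have to be found in the camera images.
- jig: fixed deburring jig: painted base 176 x 154 x 16 mm with a flat steel bed, top 30 mm above the bench (jig x -118 to +50 mm). Origin on the bench plane under the centre of the cover's home place. x = the way the cover is pushed, from the open mouth to the stop; y = towards the clip's hinge and thumb leaf; z up
- stop (a point): middle of the stop's face at bed height (jig x +25, y 0 mm): a bar 14 mm high across the bed. Two guide rails 5 mm high lead to it along jig x, inner faces at y -33 and +33 mm, x -78 to +25 mm
- cover: loose cast aluminium cover in the lane between the rails on the jig's bed, short of the clip's nose: flange 50 mm along x, 64 mm along y, 10 mm thick, square edges, with a raised block 24 x 20 mm, 7 mm high, in the middle; 0.09 to 0.15 kg. Origin: centre of its underside; x roughly along the jig's. Home: front edge on the stop, origin at jig x 0, y 0, 30 mm above the bench
- clip (a joint): angle of the spring clip, rad: 0 = shut (nose 2 mm above the bed, blocking the cover), 0.6 = leaf fully down on its limit (nose about 20 mm above the bed). The cover passes beneath above 0.27; at about 0.26 the nose rests on it. The spring always closes it: in the middle of the leaf about 3 N starts it and 8 N holds it fully down
- hinge (a point): middle of the clip's hinge pin, which lies along jig x at jig y 48 mm, 50 mm above the bench. Hinge, ears and spring coils stand between bed and thumb leaf, up to 58 mm above the bench, 12 to 15 mm thick in y, from jig x -109 to +29 mm
- thumb_leaf (a point): on top of the clip's thumb leaf, midway along it and 28 mm out from the hinge pin (moves with the clip). Flat steel leaf, jig x -102 to +22 mm, free to press at jig y 57 to 92 mm. Shut: level, 49 mm above the bench. On this line it is 40 mm high when the nose just clears the cover, 31 mm at its limit. A fingertip may slide along it. Free space beneath it down to the 16 mm base
- nose (a point): underside of the clip's turned-down brass-footed nose at the stop end of the clip: 12 mm wide along x (jig x 7 to 19 mm), 6 mm in y, reaching over the rail to jig y 17 mm when shut
- raw_cover: a second, identical cover lying on the bench beside the jig, not on it; leave it (origin: centre of its underside)
- file: flat file with a wooden handle lying on the bench, 255 mm long, 24 mm high; leave it (origin: centre of its underside)
- scraper: pencil-shaped hand deburring scraper lying beyond the jig's stop, 140 mm long, 18 mm thick; leave it (origin: centre of its underside)
- bush: steel bush standing beyond the jig, 32 mm diameter, 40 mm high; leave it (origin: centre of its underside)
- wire_brush: wire brush with a wooden back lying beside the clip, 200 mm long, 27 mm high; leave it (origin: centre of its underside)
- oil: grey oil bottle standing beyond the jig, 50 mm diameter, 105 mm high; leave it (origin: centre of its underside)
- barrel: small finned cylinder casting standing beyond the jig, 88 mm diameter, 68 mm high; leave it (origin: centre of its underside)
Things that resemble listed ones, but are neither listed nor needed, are in the scene too. What is shaped like the cover but black or red is not meant.

How it is judged:
On the way, in this order (a step that is already met when the one before it is completed fails the run):
1. the clip is held open while the cover is still short of the nose (value of joint clip above 0.28 rad and x of cover in the frame of jig below -0.016 m), for 0.2 s.
2. the cover is beneath the raised nose, the clip still held down (value of joint clip above 0.28 rad and x of cover in the frame of jig above -0.011 m), for 0.1 s.
3. the cover is home against the stop, the clip still held down (value of joint clip above 0.28 rad and x of cover in the frame of jig above -0.003 m), for 0.1 s.
At the end, for the whole second after the job is handed in: The cover lies flat on the jig's bed with its front edge within 3 mm of the stop, square to the lane within 0.06 rad, the released clip's nose resting on it (clip angle 0.20 to 0.32 rad), all at rest (x of cover in the frame of jig between -0.003 and 0.003 m and y of cover in the frame of jig between -0.004 and 0.004 m and z of cover in the frame of jig between 0.027 and 0.033 m and angle between the x axis of cover and the x axis of jig, either way round below 0.06 rad and angle between cover's own z axis and vertical below 0.05 rad and value of joint clip between 0.2 and 0.32 rad and linear speed of cover below 0.01 m/s and velocity of joint clip below 0.05 rad/s); the robot touches nothing.
It fails at once if the cover is lifted off the bed or tipped (z of cover in the frame of jig above 0.036 m or angle between cover's own z axis and vertical above 0.15 rad).
It fails at once if another thing on the bench is shifted more than 25 mm (distance of any of raw_cover, file, scraper, bush, wire_brush, oil, barrel from where it was at the start of the episode above 0.025 m).
It fails at once if another thing on the bench is tipped over (angle between any of raw_cover, file, scraper, bush, wire_brush, oil, barrel's own z axis and vertical above 0.5 rad).
It also fails if it takes over 40 s, if anything falls off the work surface, if the arm or the gripper's body presses on something with over 40 N, if the wrist force passes 120 N, or if a joint passes its speed limit or range.

ROBOT

A 7-joint arm with a two-finger parallel gripper is mounted at the origin on the work surface. World frame = base frame: x ahead of the robot, y to its left, z up, the work surface at z = 0. Lengths are in m, angles in rad, forces in N, time in s.
With the tool pointing down it reaches from about 0.4 to 0.85 m from the base axis. Payload 10.4 kg.
Tool frame: the origin (TCP) lies at the very end of the fingers, on their centre line; the grasp point (between the pads) lies r.grip_depth behind it (r.grip_depth is the distance from the TCP to the grasp point, in m); y points along the fingers, z is the direction in which the jaws open and shut, and the axes are right-handed (so a half turn about y gives the same grasp; the last joint's range is limited). The gripper opens to 87 mm and grips with 3 to 60 N. Pads are 19 mm wide; open, the fingers measure 117 mm over their backs; the gripper's body (75 mm by 190 mm) begins 51 mm behind the grasp point.
Start: joints at [-1.206, 0.332, -0.065, 1.46, 0.022, 1.35, -0.088], TCP at [0.236, 0.579, 0.223] pointing down, gripper open.
Joint ranges: [-2.6, 2.6], [-0.5, 2.12], [-1.47, 1.34], [0.16, 2.42], [-1.27, 4.41], [0.06, 2.06], [-2.6, 2.6]. Speed limits (rad/s): [2.22, 2.22, 2.79, 2.79, 3.14, 3.14, 3.14].

INTERFACE

Orientations are given as a unit quaternion [x, y, z, w].
In Python, from bench import r gives the robot as it stands.
- The arm moves only by the shell command python3 -m jog 'ROWS' [OPENING] [FORCE]. ROWS is JSON, a list of rows, each a list of 6 numbers: the shift along the tool's x, y, z in m, then the turn, a rotation vector about the tool's x, y, z in degrees. A call has 1 to 12 rows; each row shifts and turns the pose as measured when the row begins, along the tool's axes as they then stand; what a row does not reach is not made up. A row lasts 1/12 s, in which the tool goes at most 41.7 mm and 7.16 degrees, less where a joint would pass 70% of its speed; a pose out of reach is approached as far as the arm can. A call with a gripper value outside its range is refused whole. OPENING is the opening, from -1 (shut) to 1 (fully open), so that 0 is half open, set as the call begins (- or left out, the last holds). The fingers move at their own pace and stop on an object; FORCE is the grip in N (left out, the last holds). Time passes only in rows, so rows that do not move let the fingers close. It gives the time, the measured TCP pose, the force and the opening at its end, in the units of the state.
- r.read_state(): the state, without advancing time (a new reading comes with each control period).
- r.camera(name): name is "scene" or "top"; returns a dict with "image" (480x640x3 uint8, red, green, blue), "range_z" (480x640 float32, m along the optical axis (not along the pixel's ray), 0 where there is no reading), "K" (3x3 intrinsics, pixels), "R" (3x3) and "t" (3): a world point X has camera coordinates R X + t. Camera axes: x right, y down, z forward; pixel columns grow to the right and rows downward; lengths in m; the calibration is good to about 2 mm. A picture is of the moment at which its call begins.
- r.close_job(): hands the job in, once; it reports no verdict.
The state is a dict: "time": time; "joint_positions": joint angles; "joint_vel": joint speeds; "joint_torque": joint torques, N m; "ee_pos": TCP position; "eef_rot": TCP orientation; "ft_force": force on the tool from outside, world axes, zero at the start; "torque": the same for the moment, N m; "width": finger opening in m.
Only numpy, scipy, OpenCV 4.12 (cv2) and the standard library are available. Lean on these libraries where they do the work, as an engineer would, in place of code of your own. Each camera call takes 0.05 s, during which the arm holds its last target. There are 200 camera calls.

## Working session

There is one attempt and no reset: what is moved stays moved. The work goes in short steps, Python scripts to look and compute and a shell command to move; the robot and the scene stay as the last step left them, time stands still between calls to the robot, and variables do not carry over. Pictures are saved under pics/ and viewed, about 8 in all and at most 12, crops included, and the job is handed in when it is done.

```bash
mkdir -p pics; ls; python3 - <<'E'
from bench import r
import cv2,numpy as np
for n in("top","scene"):
    c=r.camera(n); np.savez(f"{n}0.npz",**c); cv2.imwrite(f"pics/{n}0.png",c["image"][:,:,::-1]); print(n,c["K"].tolist(),c["R"].tolist(),c["t"])
print(r.read_state(),r.grip_depth)
E
```

```text
pics
top [[523.7643329458168, 0.0, 315.1204919419512], [0.0, 523.7643329458168, 238.74298467265953], [0.0, 0.0, 1.0]] [[-0.0158337856126894, -0.9997861800411163, 0.013299828268204755], [-0.996420606292139, 0.014673027747892487, -0.0832506913671923], [0.08303774195856553, -0.0145703965458022, -0.99643988125472]] [0.02091926 0.55188355 1.00814817]
scene [[605.8624177897943, 0.0, 320.2492174708537], [0.0, 605.8624177897943, 244.28753702572453], [0.0, 0.0, 1.0]] [[0.020254507630210312, 0.9997480468085304, 0.009674596797108883], [0.6717263149076074, -0.006440443772233112, -0.7407714077532034], [-0.7405224593361796, 0.021502641385317815, -0.6716875193362988]] [-0.00647818 -0.30839633  1.58234555]
{'time': 0.1, 'joint_positions': array([-1.20562146,  0.33278156, -0.06469958,  1.46086314,  0.02159003,
        1.34990516, -0.0884937 ]), 'joint_vel': array([-4.84740387e-04, -1.85666127e-03,  6.24302020e-04, -3.34678393e-03,
       -6.88158901e-04,  1.96387078e-05,  3.70536513e-04]), 'joint_torque': array([ 3.72644326e-04, -6.24543071e+01,  2.37097708e-02, -3.90718889e+01,
       -6.16429257e-02,  3.64426291e-02,  2.29313844e-05]), 'ee_pos': array([0.23619875, 0.57826987, 0.22184766]), 'eef_rot': array([ 0.69429979, -0.13630278,  0.13616468, -0.69341801]), 'ft_force': array([-0.50935068,  0.43906524, -0.59950123]), 'torque': array([ 0.00159509, -0.01551319,  0.02718323]), 'width': 0.08674287200521708} 0.0187
```

View pics/top0.png

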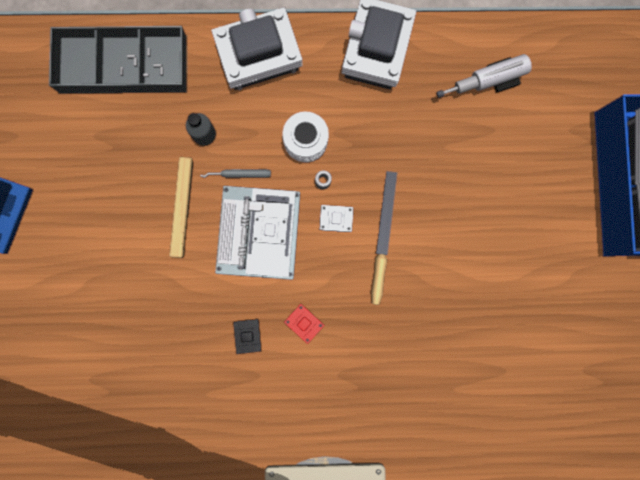

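View pics/scene0.png

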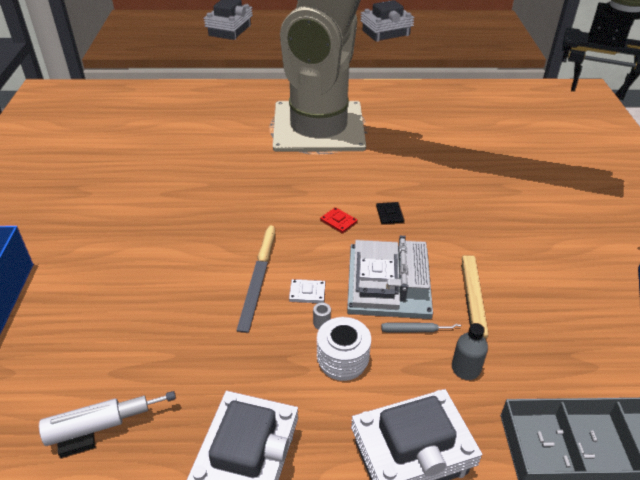

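Candidates for the cover: the one in the jig lane at top-view (270,230), the raw one on the bench (337,218), black (247,336) and red (304,323). By the description it is the one in the lane. I'll check that in a close crop.

```bash
python3 - <<'E'
import cv2,numpy as np
i=cv2.imread("pics/top0.png")[180:285,205:310]
cv2.imwrite("pics/crop1.png",cv2.resize(i,None,fx=5.7,fy=5.7,interpolation=cv2.INTER_CUBIC))
E
```

```text
(no output)
```

View pics/crop1.png

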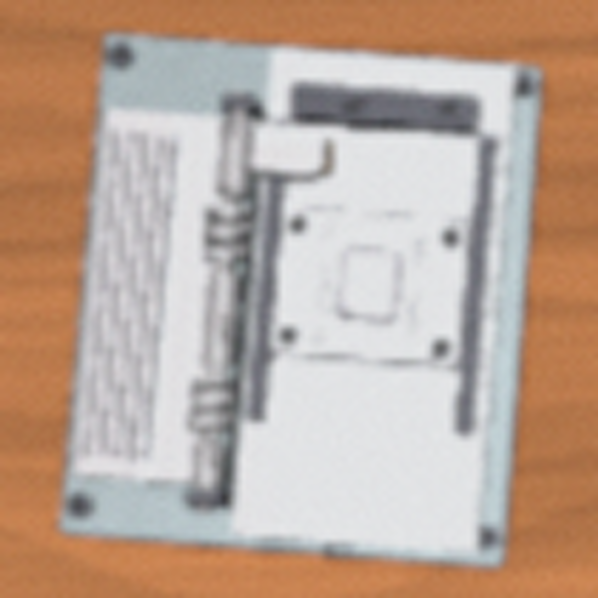

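```bash
cat > h.py <<'E'
import numpy as np
C=np.load("top0.npz");S=np.load("scene0.npz")
def ray(c,p,z):
    d=c["R"].T@np.linalg.inv(c["K"])@np.r_[p,1.]; o=-c["R"].T@c["t"]
    return o+d*(z-o[2])/d[2]
E
python3 - <<'E'
from h import *
g=lambda p,z:ray(C,np.array(p)/5.7+np.array([205,180])+(.5/5.7-.5),z)[:2]
pr=lambda n,*a:print(n,*[np.round(x,4) for x in a])
b=[g(p,.016) for p in[(105,35),(540,65),(500,563),(62,532)]]
pr("base",*b); 
a=lambda d:np.degrees(np.arctan2(d[1],d[0]))
print("yaw",a(b[0]-b[3]),a(b[1]-b[2]),a(b[0]-b[1])-90,a(b[3]-b[2])-90, [np.linalg.norm(b[i]-b[i-1]) for i in range(4)])
pr("railL",g((283,180),.035),g((266,420),.035));pr("railR",g((482,140),.035),g((456,435),.035))
print(a(g((283,180),.035)-g((266,420),.035)),a(g((482,140),.035)-g((456,435),.035)))
pr("stop",g((292,128),.044),g((478,134),.044))
pr("cover corners",*[g(p,.04) for p in[(287,208),(466,218),(455,366),(274,357)]])
# heights
o=-C["R"].T@C["t"]
Z=C["range_z"]
for n,(u,v) in dict(leaf=(140,300),bed=(350,480),base=(180,70),cover=(310,300),stop=(385,105),hinge=(225,320),bench=(30,300)).items():
    U,V=int(u/5.7+205),int(v/5.7+180); z=Z[V,U]; X=C["R"].T@(np.linalg.inv(C["K"])@[U,V,1]*z-C["t"]); pr(n,X)
E
```

```text
base [0.6615 0.1944] [0.6488 0.0424] [0.4751 0.0585] [0.4882 0.2094]
yaw -4.949926491543555 -5.3037813687312045 -4.7635353261214135 -4.9393666197264565 [np.float64(0.17394408420958457), np.float64(0.15248485428977906), np.float64(0.17441555914988233), np.float64(0.15140687809051323)]
railL [0.6069 0.1306] [0.5247 0.1369]
railR [0.6197 0.0624] [0.5186 0.0724]
-4.369683478123345 -5.660802554957901
stop [0.6234 0.1265] [0.6204 0.0634]
cover corners [0.5965 0.1288] [0.5923 0.0679] [0.5418 0.0722] [0.5458 0.1335]
leaf [0.5654 0.1777 0.049 ]
bed [0.5037 0.1089 0.0297]
base [0.6485 0.1685 0.0162]
cover [0.5655 0.1212 0.0392]
stop [0.6307 0.095  0.0452]
hinge [0.5567 0.1483 0.0547]
bench [5.707e-01 2.231e-01 1.000e-04]
```

The crop confirms it: the silver cover lies in the lane with its front edge at crop y≈208 and rear edge at y≈360, and the nose is at (290,155), ahead of it. The leaf is on the left, which is world +y.

Jig yaw is about -5° and its origin about (0.598, 0.097). The cover is at jig x about -29 mm.

Plan:
- Keep the tool vertical with the jaws along jig y and the opening about 75 mm.
- Press the leaf at jig y≥82 with one tip, while the other tip sits behind the cover at y≈0.
- Bring the tips to z≈34 mm.

```bash
cat >> h.py <<'E'
from scipy.spatial.transform import Rotation as Ro
O=np.array([.598,.097]);A=np.radians(-5.0)
X=np.array([np.cos(A),np.sin(A)]);Y=np.array([-X[1],X[0]])
J=lambda p:np.r_[(p[:2]-O)@X,(p[:2]-O)@Y]
W=lambda x,y,z:np.r_[O+x*X+y*Y,z]
def go(s,x,y,z):
    "shift and turn (tool axes) to jig x,y, height z, tool down, jaws along jig y"
    R=Ro.from_quat(s["eef_rot"]); best=None
    for g in(1,-1):
        zt=np.r_[g*Y,0];yt=np.r_[0,0,-1.];T=Ro.from_matrix(np.c_[np.cross(yt,zt),yt,zt])
        v=np.degrees((R.inv()*T).as_rotvec())
        if best is None or np.linalg.norm(v)<np.linalg.norm(best): best=v
    print("jig xy mm",(J(s["ee_pos"])*1e3).round(1),"z",(s["ee_pos"][2]*1e3).round(1),"w",(s["width"]*1e3).round(1),"F",s["ft_force"].round(1),"t",s["time"])
    print("axes x,y,z\n",R.as_matrix().round(3))
    print("shift mm",(1e3*R.inv().apply(W(x,y,z)-s["ee_pos"])).round(1),"turn",best.round(2))
E
python3 - <<'E'
from h import *
from bench import r
go(r.read_state(),-.072,.0448,.15)
E
```

```text
Traceback (most recent call last):
  File "h.py", line 18, in go
    print("jig xy mm",(J(s["ee_pos"])*1e3).round(1),"z",(s["ee_pos"][2]*1e3).round(1),"w",(s["width"]*1e3).round(1),"F",s["ft_force"].round(1),"t",s["time"])
                                                                                          ^^^^^^^^^^^^^^^^^^^^^^
AttributeError: 'float' object has no attribute 'round'
```

```bash
sed -i 's/(s\["width"\]\*1e3).round(1)/round(s["width"]*1e3,1)/' h.py
python3 - <<'E'
from h import *
from bench import r
go(r.read_state(),-.072,.0448,.15)
E
```

```text
jig xy mm [-402.4  447.9] z 221.8 w 86.7 F [-0.5  0.4 -0.6] t 0.1
axes x,y,z
 [[ 0.926 -0.     0.378]
 [-0.378 -0.001  0.926]
 [ 0.    -1.    -0.001]]
shift mm [ 434.9   72.2 -287.2] turn [ 7.000e-02 -1.722e+01 -1.000e-02]
```

```bash
python3 -m jog '[[0,0,0,0,-5.74,0],[0,0,0,0,-5.74,0],[0,0,0,0,-5.74,0],[0.024,0,-0.029,0,0,0],[0.024,0,-0.029,0,0,0],[0.024,0,-0.029,0,0,0],[0.024,0,-0.029,0,0,0],[0.024,0,-0.029,0,0,0],[0.024,0,-0.029,0,0,0],[0.024,0,-0.029,0,0,0],[0.024,0,-0.029,0,0,0]]' 0.72
python3 - <<'E'
from h import *
from bench import r
go(r.read_state(),-.072,.0448,.11)
E
```

```text
time: 1.02
ee_pos: [0.4089, 0.3287, 0.2158]
eef_rot: [0.709, -0.022, 0.016, -0.705]
ft_force: [0.8, -0.0, -0.5]
width: 0.0747
jig xy mm [-208.6  214.4] z 215.8 w 74.7 F [ 0.8 -0.  -0.5] t 1.0167
axes x,y,z
 [[ 0.998 -0.009  0.055]
 [-0.055 -0.006  0.998]
 [-0.009 -1.    -0.007]]
shift mm [ 131.9  105.8 -173.2] turn [ 0.4   1.87 -0.49]
```

```bash
python3 -m jog '[[0.024,0.005,-0.029,0,1,0],[0.024,0.01,-0.03,0,0.9,0],[0.024,0.01,-0.03,0,0,0],[0.024,0.01,-0.03,0,0,0],[0.022,0.012,-0.03,0.2,0,-0.2],[0.015,0.012,-0.02,0.2,0,-0.2],[0,0,0,0,0,0],[0,0,0,0,0,0]]'
python3 - <<'E'
from h import *
from bench import r
go(r.read_state(),-.072,.0448,.075)
E
```

```text
time: 1.68
ee_pos: [0.5347, 0.129, 0.1535]
eef_rot: [0.707, -0.036, 0.036, -0.705]
ft_force: [-0.4, 1.4, 0.3]
width: 0.075
jig xy mm [-65.8  26.4] z 153.5 w 75.0 F [-0.4  1.4  0.3] t 1.6833
axes x,y,z
 [[ 0.995 -0.     0.102]
 [-0.102 -0.003  0.995]
 [-0.    -1.    -0.003]]
shift mm [-6.5 78.5 18.5] turn [ 0.15 -0.85 -0.01]
```

```bash
python3 -m jog '[[-0.003,0.02,0.008,0,-0.85,0],[-0.003,0.02,0.008,0.15,0,0],[0,0.02,0.002,0,0,0],[0,0.015,0,0,0,0],[0,0,0,0,0,0],[0,0,0,0,0,0]]'
python3 - <<'E'
from h import *
from bench import r
import cv2
go(r.read_state(),-.072,.0448,.034)
c=r.camera("scene"); np.savez("s1.npz",**c)
cv2.imwrite("pics/s1.png",cv2.resize(c["image"][200:330,320:470,::-1],None,fx=5,fy=4.6,interpolation=cv2.INTER_CUBIC))
E
```

```text
time: 2.18
ee_pos: [0.5287, 0.1534, 0.0772]
eef_rot: [-0.706, 0.029, -0.029, 0.707]
ft_force: [0.2, -0.3, 1.1]
width: 0.0749
jig xy mm [-74.   50.1] z 77.2 w 74.9 F [ 0.2 -0.3  1.1] t 2.1833
axes x,y,z
 [[ 0.997  0.     0.082]
 [-0.082  0.002  0.997]
 [-0.    -1.     0.002]]
shift mm [ 2.  43.2 -5.4] turn [-0.14  0.29 -0.01]
```

View pics/s1.png

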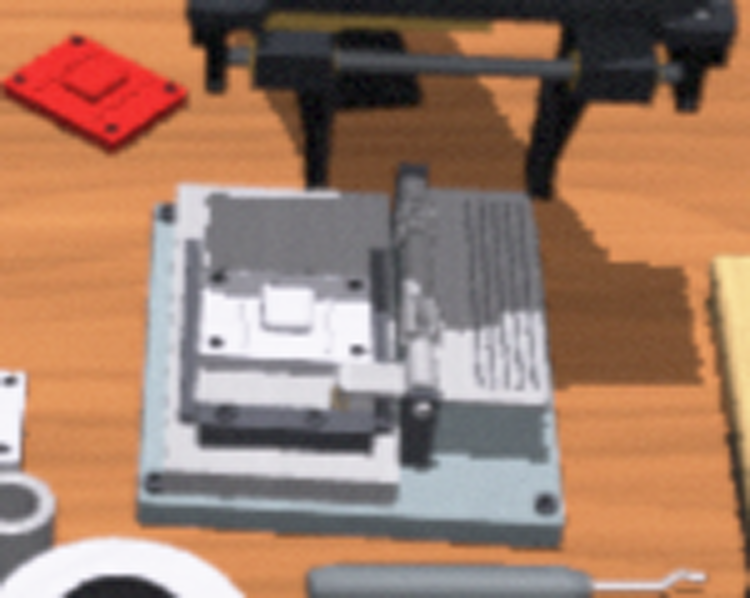

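The picture shows both tips, at crop (317,187) and (540,195), level above the bed's mouth and the leaf. The cover is still short of the shut nose at (345,390). I'll check the tip positions and the cover edge in this view.

```bash
python3 - <<'E'
from h import *
c=np.load("s1.npz")
g=lambda p,z:(J(ray(c,np.array([p[0]/5+320,p[1]/4.6+200])-.4,z))*1e3).round(1)
for n,p,z in[("B L",(306,187),.077),("B R",(328,187),.077),("A L",(528,195),.077),("A R",(552,197),.077),
 ("cover frontL bottomish top edge",(197,352),.04),("front R",(372,362),.04),("rear L",(205,288),.04),("rear R",(370,283),.04),("stop face top L",(198,404),.044),("stop R",(373,404),.044),("leaf outer end",(548,403),.049),("leaf rear outer",(530,200),.049)]: print(n,g(p,z))
E
```

```text
B L [-65.   6.]
B R [-65.6  14.3]
A L [-66.6  89. ]
A R [-66.  98.]
cover frontL bottomish top edge [ -3.9 -31.8]
front R [-3.2 32.7]
rear L [-41.2 -29.5]
rear R [-49.  33.]
stop face top L [ 28.8 -31. ]
stop R [24. 32.]
leaf outer end [23.5 94.2]
leaf rear outer [-95.1  95.1]
```

```bash
python3 -m jog '[[0,0,-0.0076,-0.1,0.29,0],[0,0.012,0,0,0,0],[0,0.012,0,0,0,0],[0,0,0,0,0,0],[0,0,0,0,0,0]]'
python3 - <<'E'
from h import *
from bench import r
go(r.read_state(),-.072,.0425,.034)
E
```

```text
time: 2.65
ee_pos: [0.5298, 0.1462, 0.0547]
eef_rot: [-0.705, 0.029, -0.033, 0.708]
ft_force: [-0.1, 0.4, -0.2]
width: 0.0749
jig xy mm [-72.2  43.1] z 54.7 w 74.9 F [-0.1  0.4 -0.2] t 2.65
axes x,y,z
 [[ 0.996  0.005  0.087]
 [-0.087  0.003  0.996]
 [ 0.005 -1.     0.004]]
shift mm [ 0.2 20.7 -0.7] turn [-0.2  -0.    0.27]
```

```bash
python3 -m jog '[[0,0.006,0,0,0,0.2],[0,0.006,0,-0.2,0,0],[0,0.005,0,0,0,0],[0,0.003,0,0,0,0],[0,0,0,0,0,0],[0,0,0,0,0,0],[0,0,0,0,0,0]]'
python3 - <<'E'
from h import *
from bench import r
go(r.read_state(),-.072,.0425,.034)
E
```

```text
time: 3.23
ee_pos: [0.5316, 0.147, 0.0343]
eef_rot: [-0.706, 0.03, -0.032, 0.707]
ft_force: [-0.7, -0.1, 4.7]
width: 0.0748
jig xy mm [-70.6  44.1] z 34.3 w 74.8 F [-0.7 -0.1  4.7] t 3.2333
axes x,y,z
 [[ 0.996  0.004  0.088]
 [-0.088  0.001  0.996]
 [ 0.004 -1.     0.002]]
shift mm [-1.4  0.3 -1.6] turn [-0.09 -0.02  0.2 ]
```

```bash
python3 -m jog '[[0,0,-0.001,0,0,0],[0,0,0,0,0,0],[0,0,0,0,0,0]]'
python3 - <<'E'
from h import *
from bench import r
import cv2
c=r.camera("scene"); np.savez("s2.npz",**c)
go(r.read_state(),-.072,.0425,.034)
cv2.imwrite("pics/s2.png",cv2.resize(c["image"][200:330,320:470,::-1],None,fx=5,fy=4.6,interpolation=cv2.INTER_CUBIC))
E
```

```text
time: 3.48
ee_pos: [0.5317, 0.1473, 0.035]
eef_rot: [-0.705, 0.029, -0.032, 0.708]
ft_force: [-2.3, 0.3, 4.5]
width: 0.0748
jig xy mm [-70.5  44.3] z 35.0 w 74.8 F [-0.9  0.5  5.5] t 3.5333
axes x,y,z
 [[ 0.996  0.005  0.086]
 [-0.086  0.003  0.996]
 [ 0.004 -1.     0.003]]
shift mm [-1.5  1.  -1.8] turn [-0.19  0.04  0.25]
```

View pics/s2.png

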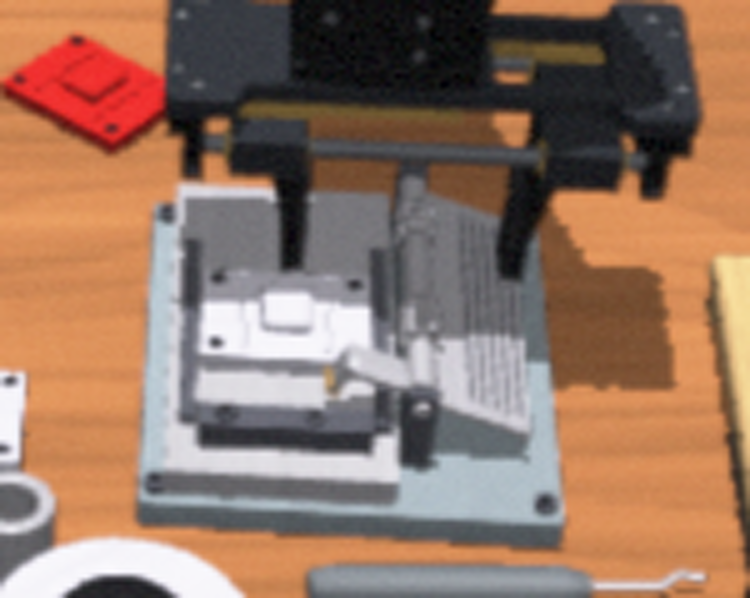

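The leaf is down and the nose is raised (355,365). The cover hasn't moved, and the left tip (290,265) is behind its rear edge. Next I push, going slowly in the last 12 mm.

```bash
python3 -m jog '[[0.004,0.0008,-0.001,0,0,0.1],[0.004,0.0008,0,0,0,0.1],[0.004,0.0008,0,-0.1,0,0],[0.004,0.0008,0,-0.1,0,0],[0.003,0.0005,0,0,0,0],[0,0.0005,0,0,0,0]]'
python3 - <<'E'
from h import *
from bench import r
go(r.read_state(),-.0475,.0425,.034)
E
```

```text
time: 4.03
ee_pos: [0.5517, 0.1456, 0.0304]
eef_rot: [-0.706, 0.031, -0.03, 0.707]
ft_force: [-5.8, 1.0, 17.0]
width: 0.0745
jig xy mm [-50.4  44.4] z 30.4 w 74.5 F [-5.8  1.  17. ] t 4.0333
axes x,y,z
 [[ 0.996 -0.001  0.085]
 [-0.085  0.     0.996]
 [-0.001 -1.     0.   ]]
shift mm [ 2.9 -3.6 -1.9] turn [-0.02  0.11 -0.08]
```

```bash
python3 -m jog '[[0,-0.002,-0.001,0,0,0],[0,-0.0008,0,0,0.1,0],[0,0,0,0,0,0]]'
python3 - <<'E'
from h import *
from bench import r
go(r.read_state(),-.0475,.0425,.034)
E
```

```text
time: 4.28
ee_pos: [0.5523, 0.1452, 0.0331]
eef_rot: [-0.706, 0.031, -0.03, 0.707]
ft_force: [-2.7, 2.0, 5.2]
width: 0.0747
jig xy mm [-49.7  44. ] z 33.1 w 74.7 F [-2.7  2.   5.2] t 4.2833
axes x,y,z
 [[ 0.996 -0.001  0.087]
 [-0.087  0.001  0.996]
 [-0.001 -1.     0.001]]
shift mm [ 2.2 -1.  -1.5] turn [-0.04  0.01 -0.06]
```

```bash
python3 -m jog '[[0.002,0,-0.0005,0,0,0],[0.002,0,-0.0005,0,0,0],[0.002,0,0,0,0,0],[0.0018,0,0,0,0,0],[0,0,0,0,0,0],[0,0,0,0,0,0]]'
python3 - <<'E'
from h import *
from bench import r
import cv2
go(r.read_state(),-.0345,.0425,.034)
c=r.camera("top"); np.savez("t3.npz",**c)
cv2.imwrite("pics/t3.png",cv2.resize(c["image"][180:285,205:310,::-1],None,fx=5.7,fy=5.7,interpolation=cv2.INTER_CUBIC))
c=r.camera("scene"); np.savez("s3.npz",**c)
cv2.imwrite("pics/s3.png",cv2.resize(c["image"][200:330,320:470,::-1],None,fx=5,fy=4.6,interpolation=cv2.INTER_CUBIC))
E
```

```text
time: 4.78
ee_pos: [0.5603, 0.1434, 0.0327]
eef_rot: [-0.706, 0.031, -0.03, 0.707]
ft_force: [-3.2, 3.2, 5.0]
width: 0.0749
jig xy mm [-41.6  43. ] z 32.7 w 74.9 F [-3.2  3.2  5. ] t 4.7833
axes x,y,z
 [[ 0.996 -0.002  0.087]
 [-0.087  0.001  0.996]
 [-0.002 -1.     0.001]]
shift mm [ 7.1 -1.3 -0.5] turn [-0.04  0.03 -0.12]
```

View pics/s3.png

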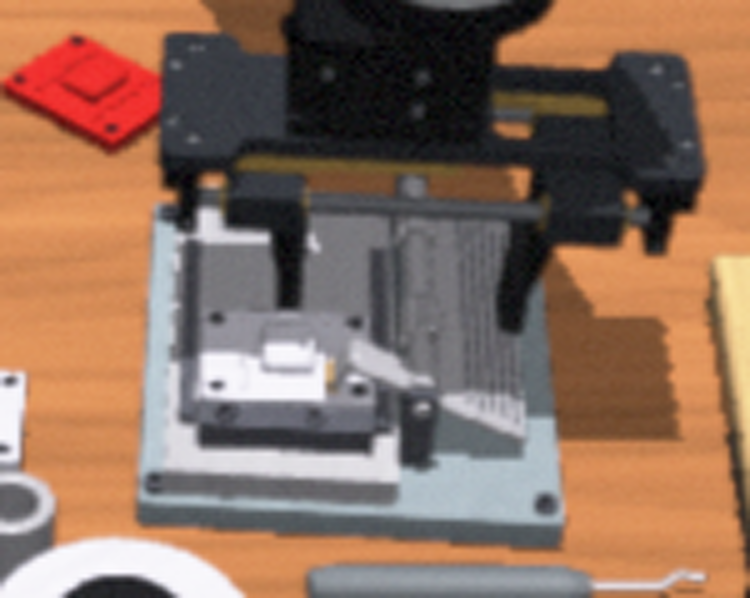

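The cover is beneath the raised nose and nearly at the stop, with its front edge at about row 400. Next I push home until the force rises.

```bash
python3 -m jog '[[0.002,0,0,0,0,0],[0.002,0,0,0,0,0],[0.002,0,0,0,0,0],[0.001,0,0,0,0,0]]'
python3 - <<'E'
from h import *
from bench import r
go(r.read_state(),-.0345,.0425,.034)
E
```

```text
time: 5.22
ee_pos: [0.5674, 0.1429, 0.0327]
eef_rot: [-0.706, 0.031, -0.03, 0.707]
ft_force: [-2.9, 2.2, 5.0]
width: 0.075
jig xy mm [-34.5  43.1] z 32.7 w 75.0 F [-2.9  2.2  5. ] t 5.2167
axes x,y,z
 [[ 0.996 -0.002  0.086]
 [-0.086  0.001  0.996]
 [-0.002 -1.     0.001]]
shift mm [-0.  -1.3 -0.6] turn [-0.04  0.05 -0.14]
```

No force rise yet, so I continue in small steps.

```bash
python3 -m jog '[[0.0015,0,0,0,0,0],[0.0015,0,0,0,0,0]]'; python3 -m jog '[[0.0015,0,0,0,0,0],[0.0015,0,0,0,0,0]]'
python3 - <<'E'
from h import *
from bench import r
go(r.read_state(),-.0345,.0425,.034)
E
```

```text
time: 5.38
ee_pos: [0.5678, 0.1427, 0.0321]
eef_rot: [-0.706, 0.034, -0.028, 0.706]
ft_force: [-11.0, 1.7, 10.2]
width: 0.0747
time: 5.55
ee_pos: [0.5678, 0.1424, 0.0314]
eef_rot: [0.707, -0.037, 0.025, -0.706]
ft_force: [-10.1, 3.3, 10.2]
width: 0.0748
jig xy mm [-34.1  42.6] z 31.4 w 74.8 F [-10.1   3.3  10.2] t 5.55
axes x,y,z
 [[ 0.996 -0.016  0.088]
 [-0.088  0.     0.996]
 [-0.016 -1.    -0.001]]
shift mm [-0.5 -2.6 -0.1] turn [ 0.08 -0.04 -0.92]
```

It is on the stop: -10 N along x and no further travel. I'll hold briefly, back off, then lift.

```bash
python3 -m jog '[[0.001,-0.0005,0,0,0,0],[0.001,-0.0005,0,0,0,0],[0,0,0,0,0,0]]'; python3 -m jog '[[-0.002,-0.001,0,0,0,-0.4],[-0.003,0,0,0,0,-0.4],[-0.002,0,0,0,0,0],[0,-0.003,0,0,0,0],[0,-0.004,0,0,0,0],[0,-0.005,0,0,0,0],[0,-0.007,0,0,0,0],[0,-0.01,0,0,0,0],[0,-0.015,0,0,0,0],[0,-0.02,0,0,0,0],[0,-0.02,0,0,0,0]]'
python3 - <<'E'
from h import *
from bench import r
go(r.read_state(),-.0345,.0425,.034)
E
```

```text
time: 5.8
ee_pos: [0.5676, 0.1424, 0.0316]
eef_rot: [0.707, -0.039, 0.024, -0.706]
ft_force: [-1.2, 3.0, 4.7]
width: 0.0749
time: 6.72
ee_pos: [0.5588, 0.1384, 0.1183]
eef_rot: [0.71, -0.036, 0.029, -0.703]
ft_force: [0.9, -0.5, -1.1]
width: 0.0746
jig xy mm [-42.7  37.8] z 118.3 w 74.6 F [ 0.9 -0.5 -1.1] t 6.7167
axes x,y,z
 [[ 0.996 -0.012  0.092]
 [-0.092 -0.009  0.996]
 [-0.011 -1.    -0.01 ]]
shift mm [ 9.1 84.1  5.5] turn [ 0.55 -0.27 -0.61]
```

Now back and up so the top view is clear.

```bash
python3 -m jog '[[-0.01,-0.03,0,0,0,0],[-0.02,-0.03,0,0,0,0],[-0.035,-0.01,0,0,0,0],[-0.035,0,0,0,0,0],[-0.035,0,0,0,0,0],[-0.035,0,0,0,0,0],[-0.02,0,0,0,0,0],[0,0,0,0,0,0],[0,0,0,0,0,0]]'
python3 - <<'E'
from h import *
from bench import r
import cv2
c=r.camera("top"); np.savez("t4.npz",**c); cv2.imwrite("pics/t4full.png",c["image"][:,:,::-1])
a=cv2.resize(c["image"][180:285,205:310,::-1],(400,400),interpolation=cv2.INTER_CUBIC)
c=r.camera("scene"); np.savez("s4.npz",**c)
b=cv2.resize(c["image"][215:315,335:435,::-1],(400,400),interpolation=cv2.INTER_CUBIC)
cv2.imwrite("pics/c4.png",np.hstack([a,b]))
E
```

```text
time: 7.47
ee_pos: [0.3643, 0.1518, 0.2026]
eef_rot: [0.71, -0.036, 0.034, -0.703]
ft_force: [0.4, 0.2, 0.3]
width: 0.0747
```

View pics/c4.png

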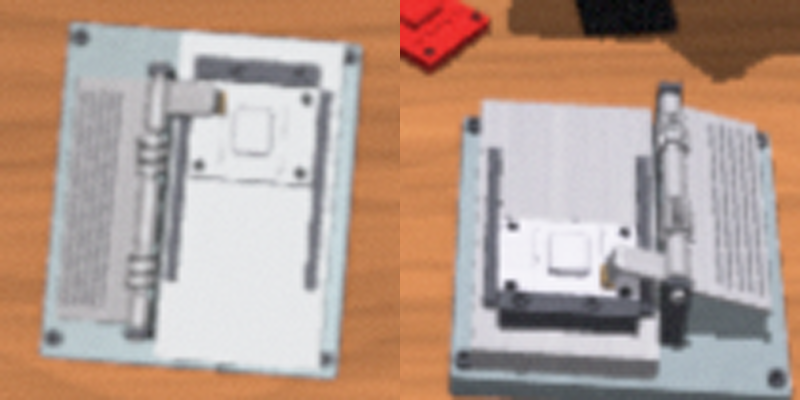

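The cover sits against the stop: its rear edge runs (190,178)–(308,188), no gap shows at the front, and the nose rests on its corner at (220,102). A quick numeric check, then I hand in.

```bash
python3 - <<'E'
from h import *
from bench import r
c=np.load("t4.npz")
g=lambda p,z:ray(c,np.array(p)*105/400+[205,180]-np.array([.37,.37]),z)
e=[g(p,.04) for p in((190,178),(308,188))]; print([(J(x)*1e3).round(1) for x in e])
f=[g(p,.044) for p in((195,82),(318,86))]; print("stop",[(J(x)*1e3).round(1) for x in f])
h=[g(p,.04) for p in((199,165),(300,173),(306,99))]; print("holes",[(J(x)*1e3).round(1) for x in h])
d=np.abs(c["image"].astype(int)-C["image"]).max(2)>60; d[180:285,205:310]=0; d[290:]=0; print("changed px elsewhere",d.sum(),np.argwhere(d)[:5].tolist())
go(r.read_state(),0,0,.2)
r.close_job()
E
```

```text
[array([-24.3,  30.7]), array([-25. , -29.4])]
stop [array([24.4, 31.7]), array([ 27. , -30.7])]
holes [array([-17.3,  26.7]), array([-17.6, -24.8]), array([ 20.5, -24.9])]
changed px elsewhere 0 []
jig xy mm [-236.7   34.3] z 202.4 w 74.9 F [0.5 0.6 0.5] t 7.5667
axes x,y,z
 [[ 0.995 -0.003  0.1  ]
 [-0.1   -0.01   0.995]
 [-0.002 -1.    -0.011]]
shift mm [237.1   2.3 -31.3] turn [ 0.61 -0.73 -0.1 ]
the job is handed in; nothing more can be done
```

The deburring jig is loaded and the job is handed in at about 7.6 s; I got no verdict back. One fingertip held the thumb leaf down while the other pushed the cover along the lane, beneath the raised nose, until it met the stop. I then backed off, lifted to let the clip down on the cover, and moved clear.

**Final checks:**
- **Position:** The cover's rear edge is at jig x -24.3 to -25.0 mm, where -25 is home. That puts it about 0.01 rad out of square and about 1 mm off centre in y.
- **Clip:** In the pictures the nose rests on the cover. I didn't measure the clip angle.
- **Rest of the bench:** In the top view nothing outside the jig changed (0 changed pixels); I left the strip nearest the robot out of that comparison. The robot touched nothing at the end.

**What didn't go cleanly:**
- Partway through the push the tip sank to z 30.4 mm and read 17 N, on the bed or at the leaf's limit. I raised it again before the cover reached the nose.
- The stop's two face points read 24.4 and 27.0 mm in jig x against the nominal 25, so these readings are good to about 2 mm.

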